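# Refasten the vanity tray's flap with a push rivet

### The job

The flap of the small aluminium tray hangs by one plastic push rivet and has swung askew: swing it back square so that its empty hinge hole lies over the hole in the tray's ledge. Put the loose push rivet from the green caddy down through both holes until its flange sits flat on the hinge leaf with the centre pin still up, then push the pin flush to spread the rivet. The ledge is thin sheet, so press gently (more than 20 N bends it); leave the flap lying closed and do not disturb the mirror, comb, pin cup and bangles.

Things in the scene. Friction and masses are not known exactly. Their poses are not given: they have to be found in the camera images.
- tray: Open aluminium tray on the slatted teak stool top, fixed, 150 (x) by 190 (y) by 34 mm high; origin at the centre of its underside (stool top, 100 mm above the work surface), z up. Its own +x side carries a 32 mm wide flat ledge of 2.5 mm sheet whose top is 34 mm above the origin, with free space below. A flap hinged to a brass leaf (28 by 168 by 2.5 mm, lying on the ledge) covers the middle of the tray.
- ledge_hole (a point): Centre of the 12.5 mm through hole in the tray's ledge, at the ledge's top face; fixed in the tray at x 60, y -70, z 34 mm.
- leaf_hole (a point): Centre of the empty 12.5 mm through hole in the hinge leaf, at the leaf's top face (36.5 mm above the stool top). It swings with the leaf in an arc of 140 mm radius about the rivet that is still set (black 24 mm flange with a white flush pin, at x 60, y 70 mm of the tray).
- leaf (a joint): Turn of leaf and flap together about the set rivet's upright axis, rad: 0 = square, both holes in line; positive = counter-clockwise from above, the empty hole swung towards the tray's +x. Starts at 0.05 to 0.12; stays where it is left; needs about 0.2 N m to turn.
- flap_knob (a point): Middle of the round brass pull knob (14 mm diameter, 16 mm tall) standing upright on the flap, 8 mm above the flap's top face, which is 37 mm above the stool top. With the leaf square it is at x -16.5, y 0 mm of the tray; it swings with the leaf.
- flap (a joint): Opening of the flip-up flap about its hinge along the tray's y, rad: 0 = closed, lying flat (its start); it lifts freely and falls shut by itself.
- caddy: Green plastic rivet caddy, fixed, 90 (x) by 38 (y) by 24 mm high, three blind 12.5 mm holes along its x, 28 mm apart, 20 mm deep; the rivet stands in the middle one. Origin at the centre of its underside. It may stand on either side of the tray.
- rivet: Loose black plastic push rivet, z up along its axis, origin on the axis in its flange's underside (seating face; 36.5 mm above the stool top once seated). Flange (its solid is named rivet_c0) 24 mm diameter, 3 mm thick; below it an 11 mm stem, straight for 10 mm, tapering to 5.6 mm at the split tip 16 mm down. Any turn fits. A white round centre pin, 9 mm diameter, stands 8 mm proud of it.
- pin_top (a point): Centre of the top face of the rivet's white centre pin; 11 mm above the flange's underside while the pin is up, 3.5 mm (flush, 0.5 mm above the flange's top) when pushed home.
- pin (a joint): How far the centre pin has been pushed into the rivet, m: 0 = up, 0.0075 = home, flush. It slides under about 13 N, stays where it is left, and spreads the two stem legs as it goes in; it cannot go in while the legs are inside a hole's walls (flange not down).
- mirror: Oval mirror on a brass stand, loose: round foot 110 mm diameter, 220 mm tall; origin at the centre of the foot's underside. To be left alone.
- comb: Black wide-tooth comb lying flat, loose, 45 by 180 by 5 mm, origin under its middle. To be left alone.
- pin_cup: Stainless steel cup holding bobby pins, loose, 60 mm diameter, 88 mm tall with pins; origin at the centre of its underside. To be left alone.
- bangles: Stack of coloured glass bangles, loose as one, 67 mm outer diameter, 40 mm tall; origin at the centre of its underside. To be left alone.

How it is judged:
By the outcome, as a careful person would: the job done as asked, in the order asked, and still so for the second after the job is handed in, with the robot touching nothing.
It also fails if it takes over 53 s, if anything falls off the work surface, if the arm or the gripper's body presses on something with over 40 N, if the wrist force passes 120 N, or if a joint passes its speed limit or range.

### The arm

A 6-joint arm with a two-finger parallel gripper is mounted at the origin on the work surface. World frame = base frame: x ahead of the robot, y to its left, z up, the work surface at z = 0. Lengths are in m, angles in rad, forces in N, time in s.
With the tool pointing down it reaches from about 0.425 to 1.125 m from the base axis. Payload 14.9 kg.
Tool frame: the origin (TCP) lies between the finger pads; the fingertips stand 19 mm ahead of it and the grasp point (between the pads) is the TCP; z points along the fingers, y is the direction in which the jaws open and shut (so a half turn about z gives the same grasp; the last joint's range is limited). The gripper opens to 91 mm and grips with 3 to 60 N. Pads are 32 mm wide; open, the fingers measure 118 mm over their backs; the gripper's body (76 mm by 178 mm) begins 60 mm behind the grasp point.
Start: joints at [-1.256, 0.379, 1.734, -0, 1.028, -0.033], TCP at [0.239, -0.658, 0.233] pointing down, gripper open.
Joint ranges: [-2.77, 2.77], [-0.74, 2.19], [0, 2.66], [-1.06, 4.2], [0.31, 2.87], [-3.08, 3.08]. Speed limits (rad/s): [1.89, 1.89, 2.39, 3.14, 3.14, 3.14].

### API

Orientations are given as a rotation vector (axis times angle).
In Python, from bench import readout, optics, order gives the robot as it stands.
- The arm moves only by the tool drive_tool, never from a script. Its argument "plan" is text: rows parted by semicolons, each of 6 numbers parted by spaces: the shift along the tool's x, y, z in m, then the turn, a rotation vector about the tool's x, y, z in rad. A call has 1 to 20 rows; each row shifts and turns the commanded pose from where the row before left it, along the tool's axes as they then stand; what a row does not reach is not made up. A row lasts 1/8 s, in which the tool goes at most 62.5 mm and 10.7 degrees, less where a joint would pass 70% of its speed; a pose out of reach is approached as far as the arm can. A call with a gripper value outside its range is refused whole. "fingers" is the closure, from 0 (fully open) to 1 (shut), set as the call begins (left out, the last holds). The fingers move at their own pace and stop on an object; "newtons" is the grip in N (left out, the last holds). Time passes only in rows, so rows that do not move let the fingers close. It gives the time, the measured TCP pose, the force and the opening at its end, in the units of the state.
- readout.get_obs(): the state, without advancing time (a new reading comes with each control period).
- optics.get_image(name): name is "scene" or "top" or "wrist"; returns (picture, depth): 400x640x3 uint8, red, green, blue; 400x640 float32, m along the optical axis (not along the pixel's ray), 0 where there is no reading.
- optics.camera_params(name): a dict with "K" (3x3 intrinsics, pixels), "position" and "orientation" of the camera in the world. Camera axes: x right, y up, looking along -z (the intrinsics and any distortion apply to the point x, -y, -z); pixel columns grow to the right and rows downward; lengths in m; the calibration is good to about 2 mm. A picture is of the moment at which its call begins: read the wrist's pose just before it. camera_params takes no time and is no camera call; for the wrist camera it gives the pose at the moment of the call.
- order.sign_off(): hands the job in, once; it reports no verdict.
The state is a dict: "time_s": time; "joint_positions": joint angles; "dq": joint speeds; "joint_efforts": joint torques, N m; "tool_pos": TCP position; "eef_rot": TCP orientation; "contact_force": force on the tool from outside, world axes, zero at the start; "torque": the same for the moment, N m; "gripper_width": finger opening in m.
Only numpy, scipy, OpenCV 4.12 (cv2) and the standard library are available. Lean on these libraries where they do the work, as an engineer would, in place of code of your own. Each camera call takes 0.05 s, during which the arm holds its last target.

## Working session

There is one attempt and no reset: what is moved stays moved. The work goes in short steps, Python scripts to look and compute and a tool call to move; the robot and the scene stay as the last step left them, time stands still between calls to the robot, and variables do not carry over. Pictures are saved under pics/ and viewed, and the job is handed in when it is done.

Besides the shell and the picture viewer there is one more tool, called after "Request:" as a command line: name --argument value ..., lists and objects as JSON in quotes. drive_tool: Moves the arm, as the interface text tells. Its arguments: {"type":"object","properties":{"plan":{"type":"string"},"fingers":{"type":"number"},"newtons":{"type":"number"}},"required":["plan"]}

```bash
ls; mkdir -p pics; cat > h.py <<'E'
import numpy as np, cv2
from scipy.spatial.transform import Rotation as R
from bench import readout, optics, order
def shot(name,fn):
    p=optics.camera_params(name)
    im,d=optics.get_image(name)
    cv2.imwrite(f'pics/{fn}.png',im[:,:,::-1]); np.savez(f'pics/{fn}.npz',im=im,d=d,K=p['K'],pos=p['position'],ori=np.array(p['orientation']))
    return im,d,p
def load(fn):
    return np.load(f'pics/{fn}.npz')
def rot(o):
    o=np.array(o)
    if o.shape==(3,3): return o
    if o.shape==(3,): return R.from_rotvec(o).as_matrix()
    raise Exception(o.shape)
def pt(s,u,v,z=None):
    K=s['K'];ray=np.array([(u-K[0,2])/K[0,0],-(v-K[1,2])/K[1,1],-1.])
    r=rot(s['ori'])@ray
    if z is None: t=s['d'][int(round(v)),int(round(u))]
    else: t=(z-s['pos'][2])/r[2]
    return np.array(s['pos'])+t*r
def proj(s,P):
    c=rot(s['ori']).T@(np.array(P)-s['pos']);K=s['K']
    return K[0,0]*c[0]/-c[2]+K[0,2], K[1,1]*c[1]/c[2]+K[1,2]
def crop(fn,u0,v0,u1,v1,k,out):
    im=cv2.imread(f'pics/{fn}.png')[v0:v1,u0:u1]
    cv2.imwrite(f'pics/{out}.png',cv2.resize(im,None,fx=k,fy=k,interpolation=cv2.INTER_CUBIC))
E
python3 - <<'E'
from h import *
print(readout.get_obs())
for n in ['scene','top']:
    im,d,p=shot(n,n+'0'); print(p)
E
```

```text
pics
{'time_s': 0.0, 'joint_positions': array([-1.25627807e+00,  3.79433311e-01,  1.73481441e+00, -2.26445739e-05,
        1.02852205e+00, -3.33351669e-02]), 'dq': array([ 0.00044373,  0.00043281, -0.00030801,  0.00035903, -0.00131388,
        0.0011799 ]), 'joint_efforts': array([ 1.73644941e-03, -7.63717246e+01, -4.34370589e+01,  6.51838328e-02,
        4.24465863e-02, -9.59741283e-05]), 'tool_pos': array([ 0.23845799, -0.65770123,  0.23225429]), 'eef_rot': array([-3.09304651e+00, -5.43473068e-01,  2.89147210e-04]), 'contact_force': array([0.35345478, 0.869404  , 0.04764612]), 'torque': array([-0.07897777,  0.01323993, -0.02140526]), 'gripper_width': 0.09106385174676805}
{'K': array([[515.06999951,   0.        , 313.84523609],
       [  0.        , 515.06999951, 197.84149043],
       [  0.        ,   0.        ,   1.        ]]), 'position': array([ 1.10320277, -0.2364958 ,  1.05877833]), 'orientation': array([0.46495041, 0.3137339 , 1.10955143])}
{'K': array([[441.95387086,   0.        , 321.82034315],
       [  0.        , 441.95387086, 196.75334063],
       [  0.        ,   0.        ,   1.        ]]), 'position': array([ 0.49335769, -0.01625458,  1.05740282]), 'orientation': array([ 0.11460733, -0.09969571, -1.55443809])}
```

View pics/scene0.png

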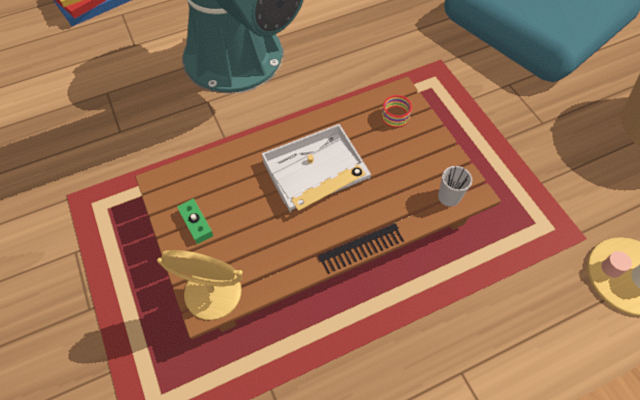

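View pics/top0.png

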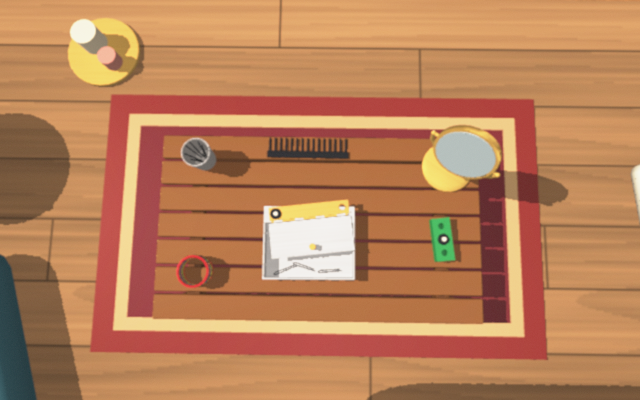

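The scene view shows the tray at about (315,165) and the caddy at (195,220) with the rivet in its middle hole. In the top view the set rivet is at (276,214), the knob at (316,247) and the caddy rivet at (444,239). I'll enlarge these next.

```bash
python3 - <<'E'
from h import *
crop('top0',250,190,380,290,6,'c1'); crop('top0',415,205,475,275,8,'c2')
crop('scene0',250,110,390,220,5,'c3')
E
```

```text
(no output)
```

View pics/c1.png

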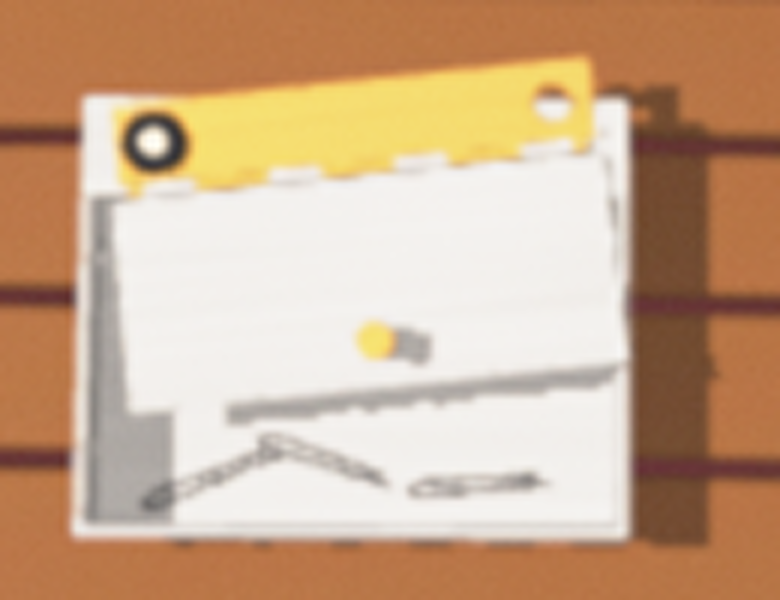

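View pics/c2.png

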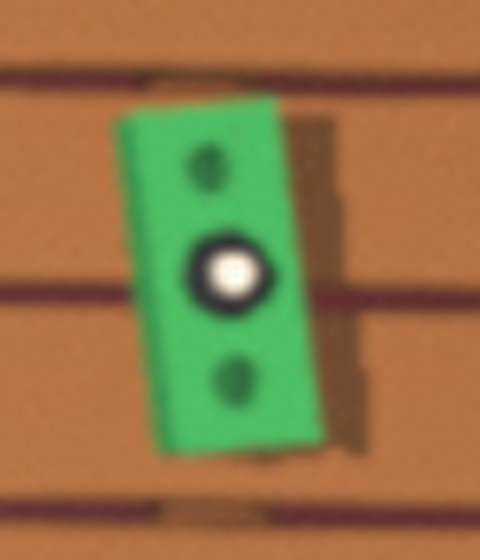

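View pics/c3.png

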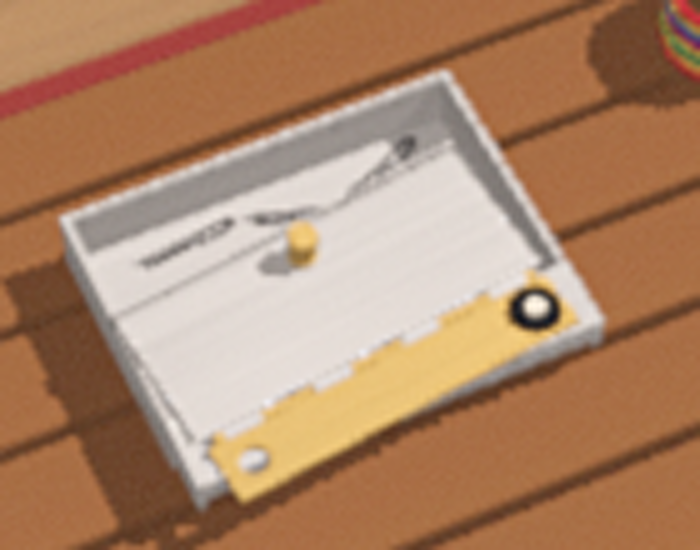

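```bash
python3 - <<'E'
from h import *
np.set_printoptions(precision=4,suppress=True)
s=load('top0')
a=lambda u,v:(250+(u-.0)/6,190+v/6)
for n,u,v,z in [('TL',84,95,.134),('TR',630,97,.134),('BR',630,538,.134),('BL',73,538,.134),('knob',375,338,.153),('setriv',154,141,.1395),('leafhole',552,103,.1365)]:
    p=pt(s,*a(u,v),z); print(n,p, pt(s,*a(u,v)))
b=lambda u,v:(415+u/8,205+v/8)
for n,u,v,z in [('pin',232,272,.135),('h1',208,168,.124),('h2',236,383,.124)]:
    print(n,pt(s,*b(u,v),z),pt(s,*b(u,v)))
s=load('scene0')
a=lambda u,v:(250+u/5,110+v/5)
print('scene')
for n,u,v,z in [('knobtop',302,230,.153),('setriv',535,306,.1395),('leafhole',255,458,.1365)]:
    print(n,pt(s,*a(u,v),z),pt(s,*a(u,v)))
crop('scene0',170,190,220,250,10,'c4')
E
```

```text
TL [0.5994 0.1149 0.134 ] [0.5992 0.1147 0.1356]
TR [ 0.6013 -0.0766  0.134 ] [ 0.6053 -0.0788  0.0996]
BR [ 0.4493 -0.0772  0.134 ] [ 0.4475 -0.0796  0.0978]
BL [0.4465 0.1138 0.134 ] [0.4446 0.119  0.0968]
knob [0.5156 0.0108 0.153 ] [0.5156 0.0107 0.1552]
setriv [0.583  0.0892 0.1395] [0.5829 0.0891 0.1409]
leafhole [ 0.5985 -0.0492  0.1365] [ 0.5985 -0.0492  0.1365]
pin [ 0.535  -0.2613  0.135 ] [ 0.5351 -0.2613  0.1348]
h1 [ 0.5628 -0.2585  0.124 ] [ 0.5643 -0.2639  0.1032]
h2 [ 0.5066 -0.2646  0.124 ] [ 0.5069 -0.27    0.1034]
scene
knobtop [0.5165 0.0117 0.153 ] [0.5166 0.0117 0.1532]
setriv [0.586  0.0891 0.1395] [0.5861 0.089  0.1397]
leafhole [ 0.6023 -0.0489  0.1365] [ 0.599  -0.0477  0.1305]
```

View pics/c4.png

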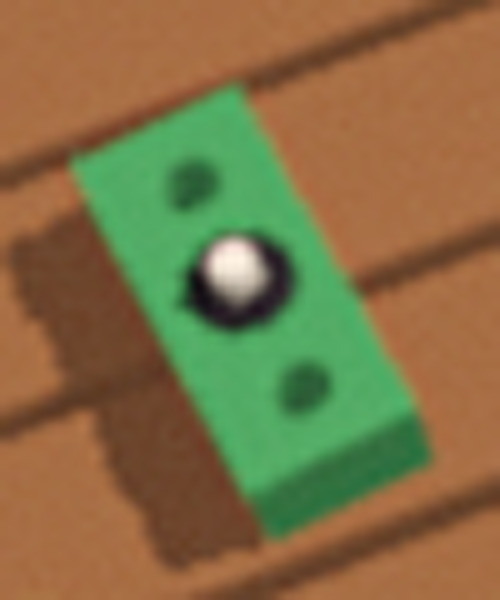

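The measurements agree. The tray is centred near (0.524, 0.019) with about 0.5° of yaw, and the set rivet is where the tray pose predicts. The leaf is at about +0.10 rad, the rivet at (0.535, -0.261), and the ledge hole should be near (0.585, -0.051). Next I go over the knob and take a closer look.

Request:
drive_tool --plan "0.035 -0.038 -0.003 0 0 0;0.035 -0.038 -0.003 0 0 0;0.035 -0.038 -0.003 0 0 0;0.035 -0.038 -0.003 0 0 0;0.035 -0.038 -0.003 0 0 0;0.035 -0.038 -0.003 0 0 0;0.035 -0.038 -0.003 0 0 0;0.035 -0.038 -0.003 0 0 0;0.035 -0.038 -0.003 0 0 0;0.035 -0.038 -0.003 0 0 0;0.035 -0.038 -0.003 0 0 0;0.035 -0.038 -0.003 0 0 0;0.035 -0.038 -0.003 0 0 0;0.035 -0.038 -0.003 0 0 0;0 0 0 0 0 -0.169;0 0 0 0 0 -0.169;0 0 0 0 0 -0.169;0 0 0 0 0 0" --fingers 0

```text
time_s: 2.35
tool_pos: [0.5177, 0.0091, 0.2747]
eef_rot: [-2.859, -1.301, 0.001]
contact_force: [-0.7, -0.7, 0.2]
gripper_width: 0.0915
```

```bash
python3 - <<'E'
from h import *
np.set_printoptions(precision=4,suppress=True)
o=readout.get_obs();print(o['time_s'],o['tool_pos'],o['eef_rot'],o['contact_force'])
im,d,p=shot('wrist','w1');print(p)
E
```

```text
2.35 [0.5177 0.0091 0.2747] [-2.8594 -1.3008  0.0006] [-0.6617 -0.7035  0.1874]
{'K': array([[284.9472,   0.    , 318.3476],
       [  0.    , 284.9472, 203.2225],
       [  0.    ,   0.    ,   1.    ]]), 'position': array([0.5621, 0.0592, 0.4261]), 'orientation': array([-0.2339,  0.0868, -0.713 ])}
```

View pics/w1.png

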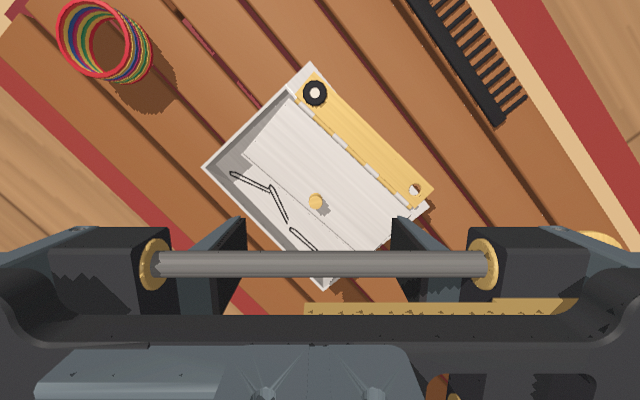

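The wrist view shows the set rivet at (315,92), the leaf hole at (415,189) and the knob top at (316,201). I'll enlarge it to measure.

```bash
python3 - <<'E'
from h import *
crop('w1',190,50,450,240,3,'c5')
E
```

```text
(no output)
```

View pics/c5.png

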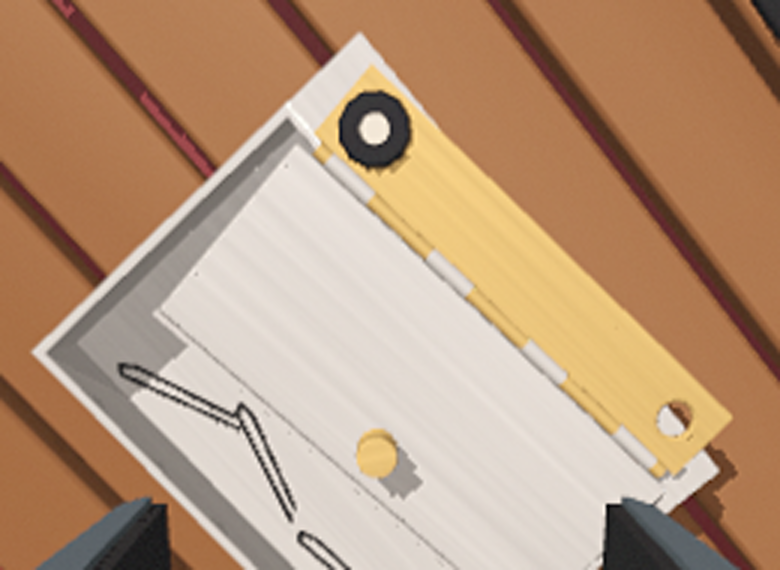

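```bash
python3 - <<'E'
from h import *
np.set_printoptions(precision=4,suppress=True)
s=load('w1')
a=lambda u,v:(190+u/3-.3,50+v/3-.3)
P={}
for n,u,v,z in [('knob',376,449,.153),('setpin',375,128,.14),('leafhole',674,420,.1365),('c++',361,34,.134),('c+-',718,466,.134),('c-+',34,352,.134)]:
    p=pt(s,*a(u,v),z); P[n]=p; print(n,p, pt(s,*a(u,v)))
v=P['leafhole']-P['setpin'];print(np.hypot(*v[:2]),np.arctan2(v[0],-v[1]))
v=P['c++']-P['c+-'];print(np.hypot(*v[:2]),np.arctan2(-v[0],v[1]))
v=P['c++']-P['c-+'];print(np.hypot(*v[:2]),np.arctan2(v[1],v[0]))
v=P['knob']-P['setpin'];print(np.hypot(*v[:2]))
E
```

```text
knob [0.5177 0.0129 0.153 ] [0.5176 0.0128 0.1528]
setpin [0.5836 0.0889 0.14  ] [0.5836 0.0888 0.1403]
leafhole [ 0.5993 -0.0497  0.1365] [ 0.5999 -0.0513  0.1322]
c++ [0.599  0.1132 0.134 ] [0.5992 0.1134 0.1327]
c+- [ 0.6015 -0.0742  0.134 ] [ 0.6061 -0.09    0.0996]
c-+ [0.449  0.1119 0.134 ] [0.4492 0.1118 0.1346]
0.13948000987581735 0.1126556964263449
0.18739951595049126 0.013310629649369356
0.15000168179776074 0.008493349117216917
0.10060386024203342
```

Request:
drive_tool --plan "0 -0.003 0.04 0 0 0;0 0 0.04 0 0 0;0 0 0.025 0 0 0;0 0 0.01 0 0 0;0 0 0 0 0 0" --fingers 0.6

```text
time_s: 3.02
tool_pos: [0.5157, 0.011, 0.1599]
eef_rot: [-2.86, -1.3, 0.001]
contact_force: [0.4, 0.4, -0.3]
gripper_width: 0.0437
```

Request:
drive_tool --plan "0 0 0 0 0 0;0 0 0 0 0 0;0 0 0 0 0 0" --fingers 1 --newtons 15

```text
time_s: 3.4
tool_pos: [0.5159, 0.011, 0.1605]
eef_rot: [2.859, 1.302, 0.001]
contact_force: [-1.3, 0.6, -0.3]
gripper_width: 0.0138
```

Request:
drive_tool --plan "0 -0.002 0 0 0 0.02;0 -0.002 0 0 0 0.02;0 -0.002 0 0 0 0.02;0 -0.002 0 0 0 0.02;0 -0.0025 0 0 0 0.02;0 0 0 0 0 0"

```text
time_s: 4.15
tool_pos: [0.5081, 0.0184, 0.1602]
eef_rot: [2.921, 1.156, 0.001]
contact_force: [0.2, -0.3, 5.8]
gripper_width: 0.0128
```

```bash
python3 - <<'E'
from h import *
o=readout.get_obs();print(o['time_s'],o['tool_pos'],o['eef_rot'],o['contact_force'])
im,d,p=shot('wrist','w2')
crop('w2',250,90,450,240,4,'c6')
E
```

```text
4.15 [0.50809216 0.01841997 0.1601893 ] [2.92111311e+00 1.15611794e+00 5.86164311e-04] [ 0.16813966 -0.26425292  5.80160691]
```

View pics/w2.png

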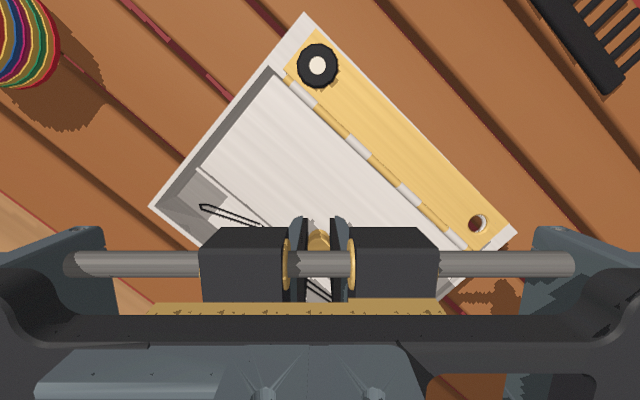

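The knob is gripped and the leaf has swung to nearly square. The set rivet is at (317,65) and the leaf hole at (478,224), where the dark through-hole now shows. I'll check how well the two holes line up.

```bash
python3 - <<'E'
from h import *
np.set_printoptions(precision=4,suppress=True)
crop('w2',440,190,540,260,8,'c6'); crop('w2',270,0,370,80,8,'c6b')
E
```

```text
(no output)
```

View pics/c6.png

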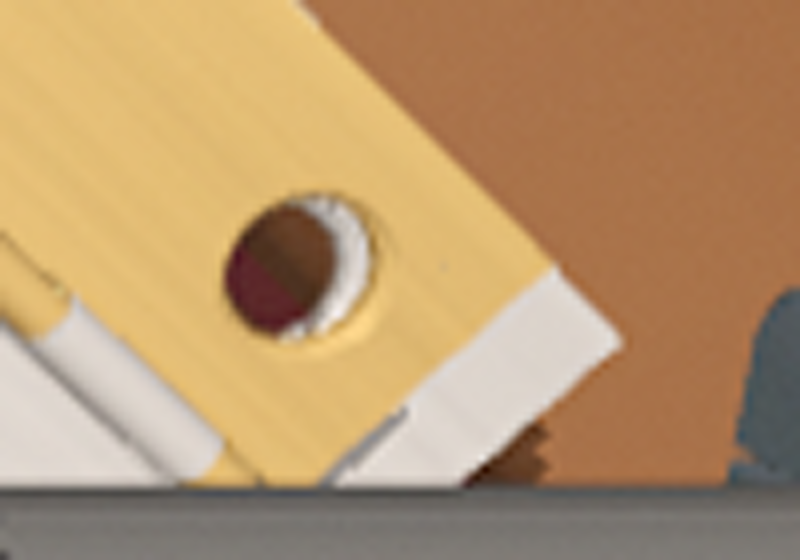

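View pics/c6b.png

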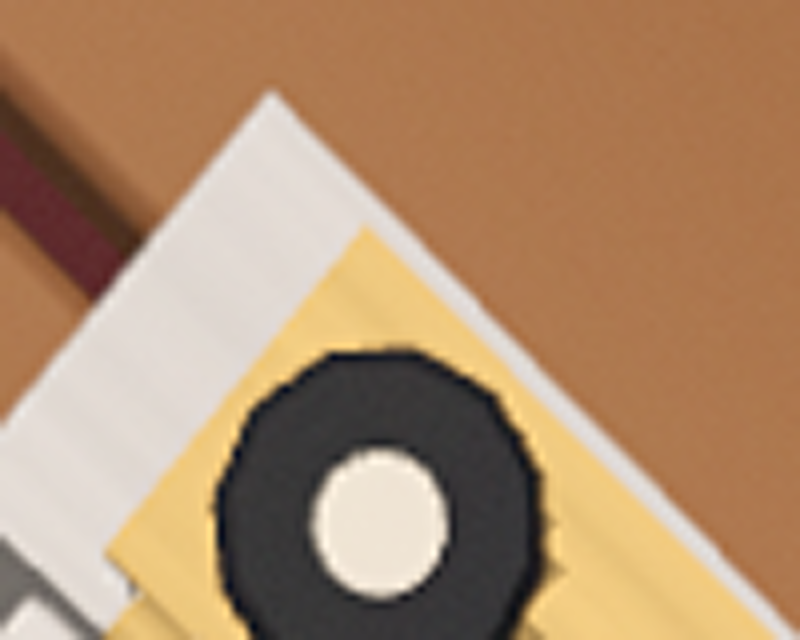

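```bash
python3 - <<'E'
from h import *
np.set_printoptions(precision=4,suppress=True)
s=load('w2')
A=lambda u,v:(440+(u+.5)/8-.5,190+(v+.5)/8-.5)
B=lambda u,v:(270+(u+.5)/8-.5,0+(v+.5)/8-.5)
sp=pt(s,*B(380,523),.14); lh=pt(s,*A(300,266),.1365); cpp=pt(s,*B(270,92),.134); cpm=pt(s,*A(622,343),.134)
print(sp,lh,cpp,cpm,pt(s,*B(380,523)))
v=lh-sp;print('leaf world',np.hypot(*v[:2]),np.arctan2(v[0],-v[1]))
v=cpp-cpm;print('tray',np.hypot(*v[:2]),np.arctan2(-v[0],v[1]))
# leaf edge points
e1=pt(s,*B(366,230),.1365); e2=pt(s,*A(553,268),.1365)
v=e1-e2; print('leafedge',np.hypot(*v[:2]),np.arctan2(-v[0],v[1]),e1,e2)
# parallax of a point 2.5mm below
u1=np.array(proj(s,lh)); l2=lh.copy(); l2[2]-=.0025; u2=np.array(proj(s,l2)); print('expected ledge-hole centre in crop',(u2-[440,190]+.5)*8-.5, 'px/mm',(np.array(proj(s,lh+[.001,0,0]))-u1)*8,(np.array(proj(s,lh+[0,.001,0]))-u1)*8)
E
```

```text
[0.5833 0.0891 0.14  ] [ 0.5862 -0.0496  0.1365] [0.5989 0.1141 0.134 ] [ 0.6005 -0.0757  0.134 ] [0.5832 0.089  0.1403]
leaf world 0.13863848743144766 0.020896713889086406
tray 0.18982967399474124 0.008657320714300394
leafedge 0.16751583595285405 0.020204332959867424 [0.5967 0.1029 0.1365] [ 0.6    -0.0646  0.1365]
expected ledge-hole centre in crop [283.4071 256.5719] px/mm [ 9.7181 -8.6414] [-7.9069 -8.1117]
```

The leaf is still about +0.012 rad open, which is roughly 1.6 mm at the hole. The crescent through the hole agrees with that, so I nudge the knob a little further.

Request:
drive_tool --plan "0 -0.0007 0 0 0 0.006;0 -0.0006 0 0 0 0.006;0 0 0 0 0 0"

```text
time_s: 4.58
tool_pos: [0.5073, 0.0193, 0.1602]
eef_rot: [2.928, 1.139, 0.001]
contact_force: [0.1, -1.4, 5.3]
gripper_width: 0.0132
```

```bash
cat > m.py <<'E'
from h import *
import sys
np.set_printoptions(precision=4,suppress=True)
o=readout.get_obs();print(o['time_s'],o['tool_pos'],o['eef_rot'],o['contact_force'])
shot('wrist',sys.argv[1])
im=cv2.imread(f'pics/{sys.argv[1]}.png')
u,v,w,h=map(int,sys.argv[2:6]); crop(sys.argv[1],u,v,u+w,v+h,8,'cA')
u,v,w,h=map(int,sys.argv[6:10]); crop(sys.argv[1],u,v,u+w,v+h,8,'cB')
a=cv2.imread('pics/cA.png');b=cv2.imread('pics/cB.png')
cv2.imwrite(f'pics/{sys.argv[1]}_c.png',np.hstack([a,b]))
E
python3 m.py w3 455 200 50 45 295 45 50 45
```

```text
4.575 [0.5073 0.0193 0.1602] [2.9277 1.1389 0.0006] [ 0.0878 -1.3742  5.3113]
```

View pics/w3_c.png

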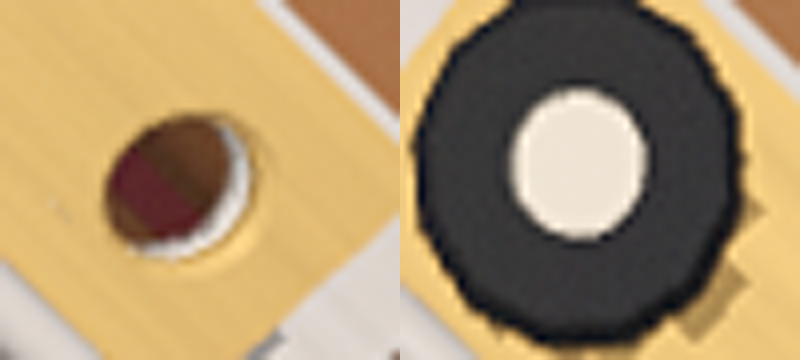

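```bash
python3 - <<'E'
from h import *
np.set_printoptions(precision=4,suppress=True)
s=load('w3')
A=lambda u,v:(455+(u+.5)/8-.5,200+(v+.5)/8-.5)
B=lambda u,v:(295+(u+.5)/8-.5,45+(v+.5)/8-.5)
sp=pt(s,*B(579-400,164),.14); lh=pt(s,*A(180,187),.1365)
v=lh-sp;print(sp,lh,'leaf world',np.hypot(*v[:2]),np.arctan2(v[0],-v[1]))
crop('w3',440,190,540,260,8,'c7'); crop('w3',270,0,370,80,8,'c7b')
# draw predicted circles
im=cv2.imread('pics/w3_c.png')
t=np.linspace(0,2*np.pi,60)
for c,z,col in [(lh,.1365,(0,0,255)),(lh,.134,(255,0,0))]:
    q=np.array([proj(s,[c[0]+.00625*np.cos(a),c[1]+.00625*np.sin(a),z]) for a in t]); q=((q-[455,200]+.5)*8-.5).astype(int)
    cv2.polylines(im,[q],True,col,1)
cv2.imwrite('pics/w3_o.png',cv2.resize(im[:, :400],None,fx=2,fy=1.6))
E
```

```text
[0.5833 0.089  0.14  ] [ 0.5846 -0.0497  0.1365] leaf world 0.13874036444831803 0.009407288156161679
```

View pics/w3_o.png

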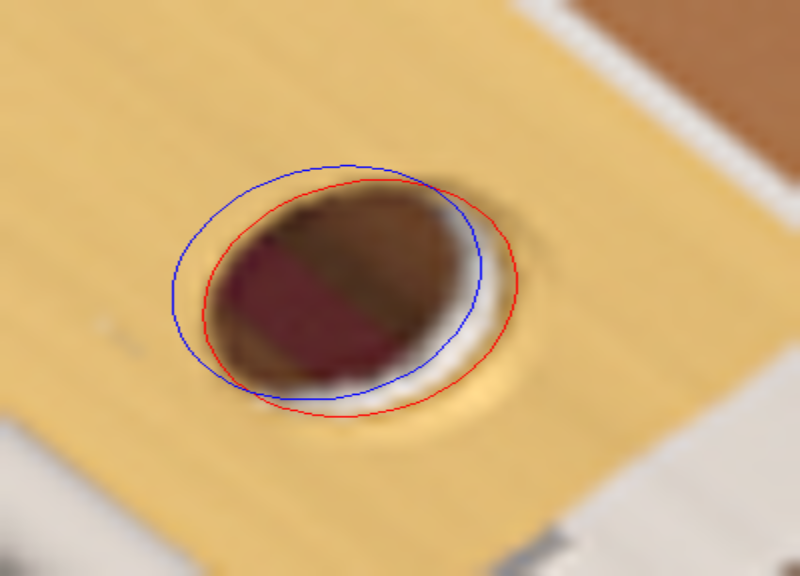

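View pics/c7.png

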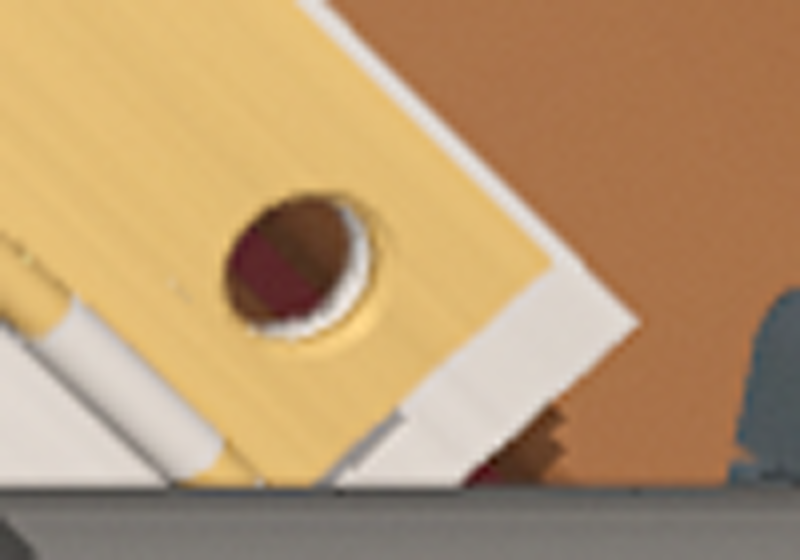

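View pics/c7b.png

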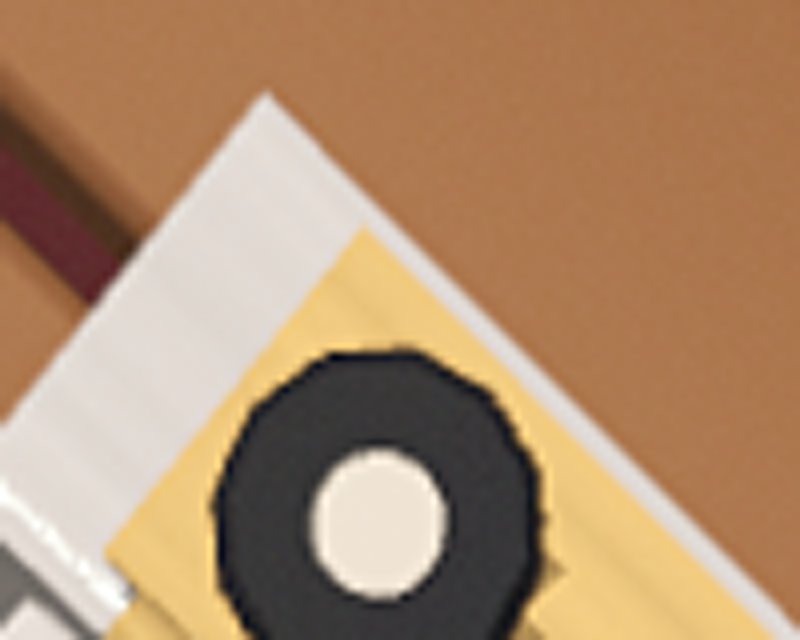

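The holes now look in line: the leaf is at 0.0094 against the tray's 0.009 yaw. I release, rise and re-check.

Request:
drive_tool --plan "0 0 0 0 0 0;0 0 0 0 0 0;0 0 -0.03 0 0 0;0 0 -0.04 0 0 0;0 0 -0.03 0 0 0;0 0 0 0 0 0" --fingers 0.5

```text
time_s: 5.38
tool_pos: [0.508, 0.0192, 0.2619]
eef_rot: [2.926, 1.139, 0.005]
contact_force: [-0.1, -0.9, -2.0]
gripper_width: 0.0452
```

```bash
python3 - <<'E'
from h import *
o=readout.get_obs();print(o['time_s'],o['tool_pos'],o['eef_rot'],o['contact_force'])
im,d,p=shot('wrist','w4')
crop('w4',230,30,470,230,3,'c8')
E
```

```text
5.375 [0.50804059 0.01923404 0.26185817] [2.9264368  1.13934121 0.00499483] [-0.14819954 -0.88299524 -1.98915953]
```

View pics/c8.png

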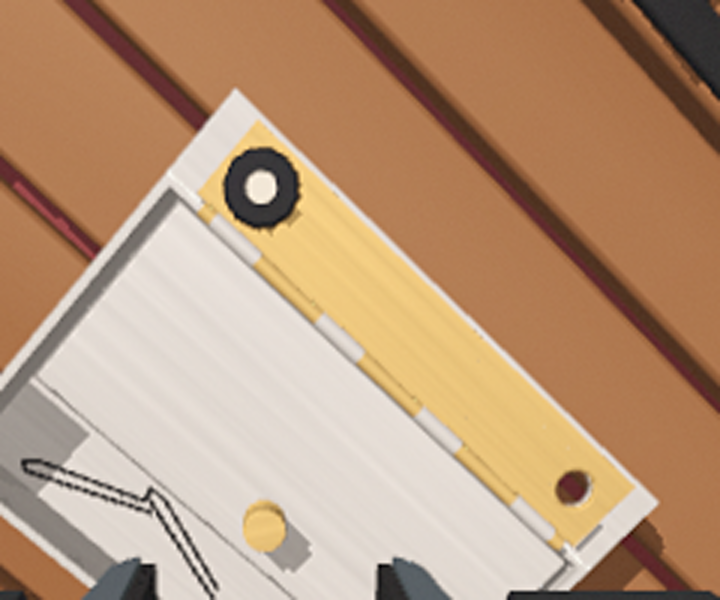

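The leaf has stayed square after release: its edge runs parallel to the ledge edge, with the leaf hole at crop (573,488). Before the rivet pick I check the mirror clearance around the caddy.

```bash
python3 - <<'E'
from h import *
np.set_printoptions(precision=3,suppress=True)
for f in ['top0','scene0']:
    s=load(f);d=s['d'];K=s['K']
    v,u=np.mgrid[0:400,0:640]
    ray=np.stack([(u-K[0,2])/K[0,0],-(v-K[1,2])/K[1,1],-np.ones_like(u)],-1)
    P=(ray*d[...,None])@rot(s['ori']).T+s['pos']
    m=(d>0)&(abs(P[...,0]-.62)<.2)&(P[...,1]<-.1)&(P[...,1]>-.45)&(P[...,2]<.5)
    for lo,hi in [(.13,.2),(.2,.25),(.25,.3),(.3,.4)]:
        q=P[m&(P[...,2]>lo)&(P[...,2]<hi)]
        if len(q): print(f,lo,len(q),q.min(0),q.max(0))
E
```

```text
top0 0.13 583 [ 0.533 -0.332  0.13 ] [ 0.733 -0.221  0.2  ]
top0 0.2 1007 [ 0.651 -0.342  0.2  ] [ 0.739 -0.215  0.25 ]
top0 0.25 1023 [ 0.662 -0.33   0.25 ] [ 0.736 -0.229  0.3  ]
top0 0.3 398 [ 0.679 -0.317  0.3  ] [ 0.728 -0.255  0.319]
scene0 0.13 637 [ 0.531 -0.338  0.13 ] [ 0.737 -0.225  0.2  ]
scene0 0.2 498 [ 0.653 -0.345  0.2  ] [ 0.74  -0.218  0.25 ]
scene0 0.25 498 [ 0.669 -0.335  0.25 ] [ 0.737 -0.232  0.3  ]
scene0 0.3 318 [ 0.682 -0.319  0.3  ] [ 0.73  -0.255  0.318]
```

Request:
drive_tool --plan "-0.028 0.037 0 0 0 0;-0.028 0.037 0 0 0 0;-0.028 0.038 0 0 0 0;-0.028 0.038 0 0 0 0;-0.028 0.038 0 0 0 0;-0.029 0.037 0 0 0 0;0 0 0 0 0 0.131;0 0 0 0 0 0.131;0 0 0 0 0 0.13;0 0 0 0 0 0"

```text
time_s: 6.68
tool_pos: [0.5342, -0.2605, 0.2584]
eef_rot: [-3.092, -0.549, 0.003]
contact_force: [-0.3, 0.1, -0.9]
gripper_width: 0.0454
```

```bash
python3 - <<'E'
from h import *
o=readout.get_obs();print(o['time_s'],o['tool_pos'],o['eef_rot'],o['contact_force'])
im,d,p=shot('wrist','w5')
crop('w5',270,140,370,240,6,'c9')
E
```

```text
6.675 [ 0.53424016 -0.26053817  0.25839363] [-3.09181852e+00 -5.48915798e-01  2.73712315e-03] [-0.33578389  0.0614207  -0.88436734]
```

View pics/w5.png

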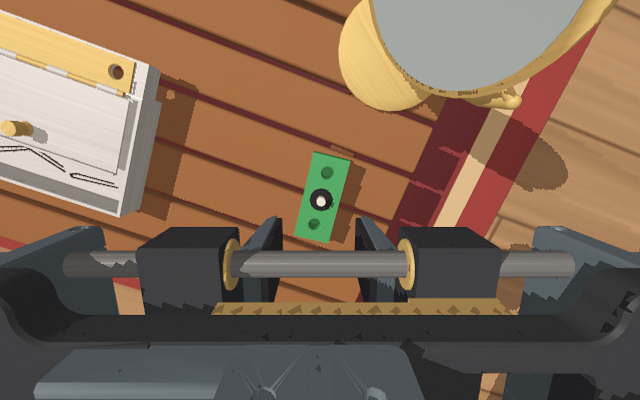

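View pics/c9.png

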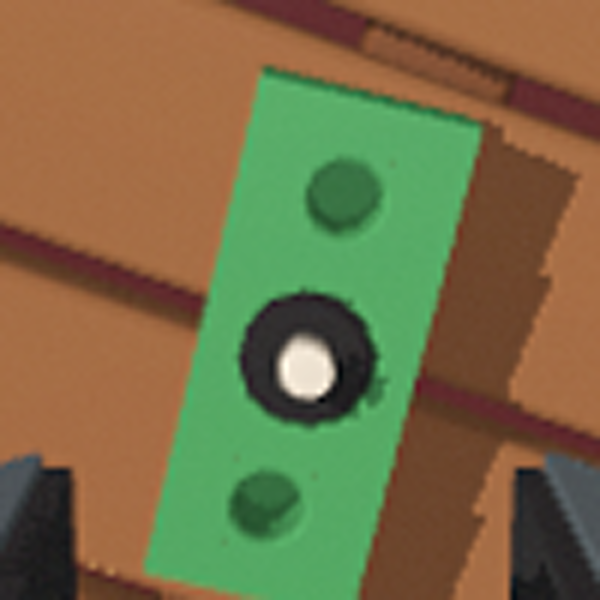

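The rivet stands in the caddy's middle hole: pin top at crop (306,371), flange centre (309,358), outer holes at (343,195) and (266,503).

```bash
python3 - <<'E'
from h import *
np.set_printoptions(precision=4,suppress=True)
s=load('w5')
a=lambda u,v:(270+(u+.5)/6-.5,140+(v+.5)/6-.5)
for n,u,v,z in [('pin',306,370,.135),('flange',309,358,.127),('h1',343,195,.124),('h2',266,503,.124)]:
    print(n,pt(s,*a(u,v),z),pt(s,*a(u,v)))
h1=pt(s,*a(343,195),.124);h2=pt(s,*a(266,503),.124);print((h1+h2)/2,np.linalg.norm(h1-h2))
from scipy.spatial.transform import Rotation as R
o=readout.get_obs(); Rm=R.from_rotvec(o['eef_rot']).as_matrix(); print(Rm, Rm.T@(np.array([.535,-.261,.1475])-o['tool_pos']))
E
```

```text
pin [ 0.5361 -0.2631  0.135 ] [ 0.5359 -0.2632  0.1345]
flange [ 0.5364 -0.2636  0.127 ] [ 0.5377 -0.2631  0.1331]
h1 [ 0.5641 -0.2595  0.124 ] [ 0.5617 -0.261   0.1039]
h2 [ 0.5087 -0.2658  0.124 ] [ 0.5024 -0.2678  0.1038]
[ 0.5364 -0.2627  0.124 ] 0.05574745684183033
[[ 0.9381  0.3463 -0.0016]
 [ 0.3463 -0.9381  0.0009]
 [-0.0012 -0.0014 -1.    ]] [0.0006 0.0008 0.1112]
```

Request:
drive_tool --plan "0.001 0.002 0.04 0 0 0;0 0 0.04 0 0 0;0 0 0.02 0 0 0;0 0 0.01 0 0 0;0 0 0 0 0 0"

```text
time_s: 7.35
tool_pos: [0.5367, -0.2625, 0.1501]
eef_rot: [-3.093, -0.549, 0.0]
contact_force: [-0.3, 0.3, 0.5]
gripper_width: 0.0456
```

```bash
python3 - <<'E'
from h import *
o=readout.get_obs();print(o['time_s'],o['tool_pos'],o['eef_rot'],o['contact_force'])
im,d,p=shot('scene','s6'); crop('s6',140,130,260,250,5,'c10')
shot('wrist','w6'); crop('w6',260,180,380,290,5,'c10b')
E
```

```text
7.35 [ 0.53665035 -0.2624552   0.15010356] [-3.09319057e+00 -5.49178917e-01  4.87508913e-05] [-0.30931474  0.25372149  0.52491524]
```

View pics/c10.png

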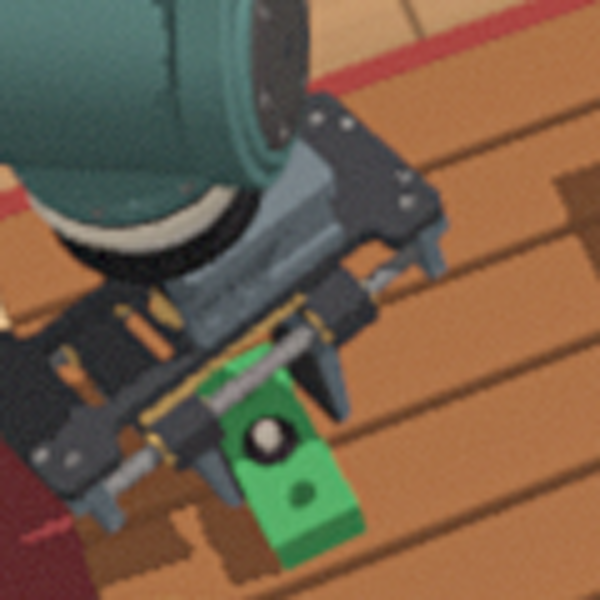

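View pics/c10b.png

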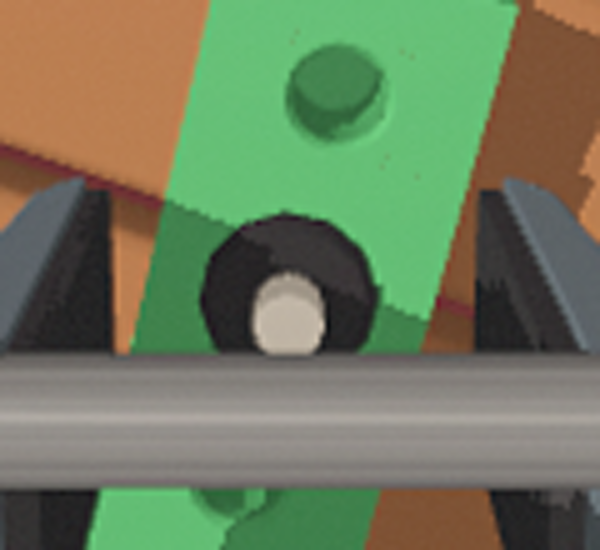

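The fingers straddle the rivet, with the pin at crop (289,318) between pads at x = 113 and 478, so it is centred. I lower a little further and grip the pin.

Request:
drive_tool --plan "0 -0.0004 0.0018 0 0 0;0 0 0 0 0 0;0 0 0 0 0 0;0 0 0 0 0 0;0 0 0 0 0 0;0 0 0 0 0 0" --fingers 1 --newtons 25

```text
time_s: 8.2
tool_pos: [0.5364, -0.262, 0.1482]
eef_rot: [3.093, 0.548, 0.0]
contact_force: [-0.1, -0.2, 0.6]
gripper_width: 0.0067
```

Request:
drive_tool --plan "0 0 -0.01 0 0 0;0 0 -0.03 0 0 0;0 0 -0.04 0 0 0;0 0 0 0 0 0"

```text
time_s: 8.7
tool_pos: [0.5378, -0.2628, 0.2318]
eef_rot: [3.09, 0.548, 0.007]
contact_force: [-0.1, -0.4, -0.0]
gripper_width: 0.0065
```

```bash
python3 - <<'E'
from h import *
o=readout.get_obs();print(o['time_s'],o['tool_pos'],o['eef_rot'],o['contact_force'],o['gripper_width'])
im,d,p=shot('scene','s7'); crop('s7',140,130,260,250,5,'c11')
shot('wrist','w7'); crop('w7',260,180,380,290,5,'c11b')
E
```

```text
8.7 [ 0.53782705 -0.26279585  0.23178639] [3.09014133 0.54759564 0.00664566] [-0.13410229 -0.43775954 -0.027851  ] 0.0065398939940525345
```

View pics/c11.png

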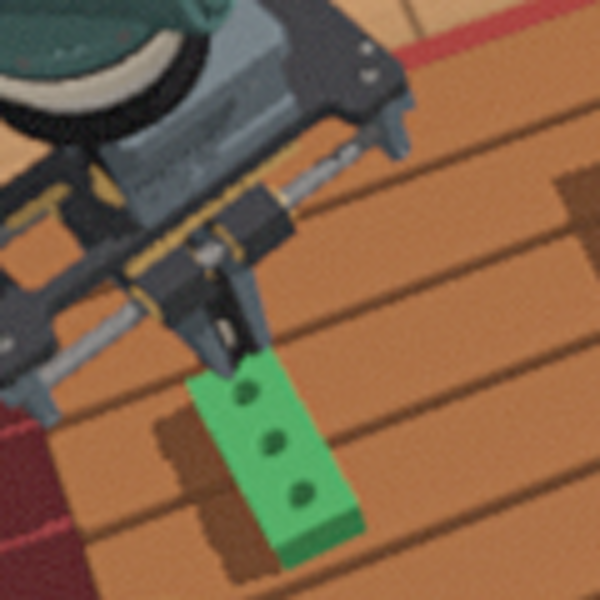

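View pics/c11b.png

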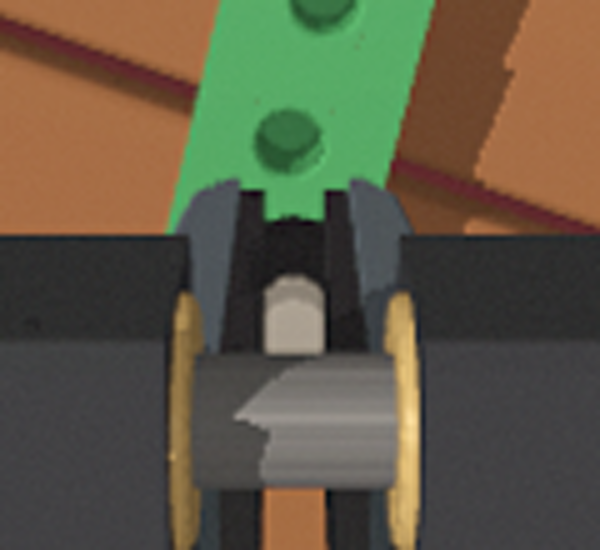

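The rivet is held upright by its pin and the middle caddy hole is empty. I carry it over the ledge hole and hover at the same height and yaw, so any wrist-camera bias cancels.

Request:
drive_tool --plan "0.0235 -0.0367 -0.005 0 0 0;0.0235 -0.0367 -0.005 0 0 0;0.0235 -0.0367 -0.005 0 0 0;0.0235 -0.0367 -0.005 0 0 0;0.0235 -0.0367 -0.006 0 0 0;0 0 0 0 0 0;0 0 0 0 0 0"

```text
time_s: 9.68
tool_pos: [0.5831, -0.0494, 0.2532]
eef_rot: [-3.093, -0.549, 0.002]
contact_force: [-0.3, 0.5, -0.0]
gripper_width: 0.0069
```

```bash
python3 - <<'E'
from h import *
o=readout.get_obs();print(o['time_s'],o['tool_pos'],o['eef_rot'],o['contact_force'],o['gripper_width'])
shot('wrist','w8'); crop('w8',270,140,370,240,6,'c12')
shot('top','t8')
E
```

```text
9.675 [ 0.58308648 -0.04943941  0.25321658] [-3.09296753e+00 -5.48719655e-01  2.29211640e-03] [-0.33717832  0.52678912 -0.01592911] 0.006869247046230869
```

View pics/c12.png

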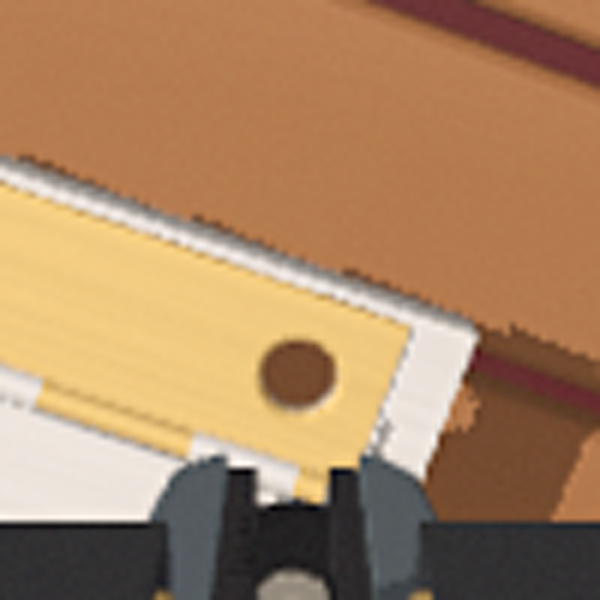

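View pics/w8.png

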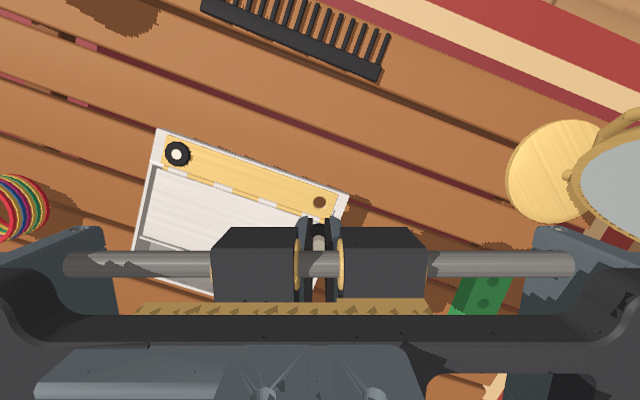

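The leaf and ledge holes are concentric at crop (298,375), and the rivet is in the grip just below them in the picture.

```bash
python3 - <<'E'
from h import *
np.set_printoptions(precision=5,suppress=True)
s=load('w8'); a=lambda u,v:(270+(u+.5)/6-.5,140+(v+.5)/6-.5)
h=pt(s,*a(298,375),.1365); print(h, pt(s,*a(298,374),.134))
# refine hole centroid by colour
im=s['im'][140:240,270:370].astype(int); 
m=((im[:,:,0]<150)|(im[:,:,2]>150)).astype(np.uint8)
g=pt(s,176.5,153.5,.14); print('set pin',g)
o=readout.get_obs(); Rm=R.from_rotvec(o['eef_rot']).as_matrix()
tgt=h+[.0002,.0011,0]; tgt[2]=.1
d=Rm.T@(tgt-o['tool_pos']); print(tgt,d, Rm[:,2])
E
```

```text
[ 0.58524 -0.05062  0.1365 ] [ 0.58482 -0.05078  0.134  ]
set pin [0.58402 0.08834 0.14   ]
[ 0.58544 -0.04952  0.1    ] [0.00247 0.00035 0.15347] [-0.00109  0.00006 -1.     ]
```

Request:
drive_tool --plan "0.0025 0.0003 0.03 0 0 0;0 0 0.03 0 0 0;0 0 0.011 0 0 0;0 0 0 0 0 0;0 0 0 0 0 0"

```text
time_s: 10.4
tool_pos: [0.5867, -0.049, 0.1842]
eef_rot: [3.093, 0.548, 0.002]
contact_force: [-0.3, -0.3, 0.1]
gripper_width: 0.0069
```

```bash
python3 - <<'E'
from h import *
o=readout.get_obs();print(o['time_s'],o['tool_pos'],o['eef_rot'],o['contact_force'],o['gripper_width'])
shot('wrist','w9'); crop('w9',260,150,380,250,6,'c13')
shot('scene','s9'); crop('s9',240,90,380,230,5,'c13b')
E
```

```text
10.4 [ 0.58665023 -0.04902358  0.18419995] [3.09308097e+00 5.47667268e-01 2.05216210e-03] [-0.31242035 -0.3091581   0.13662299] 0.006943289818372229
```

View pics/c13.png

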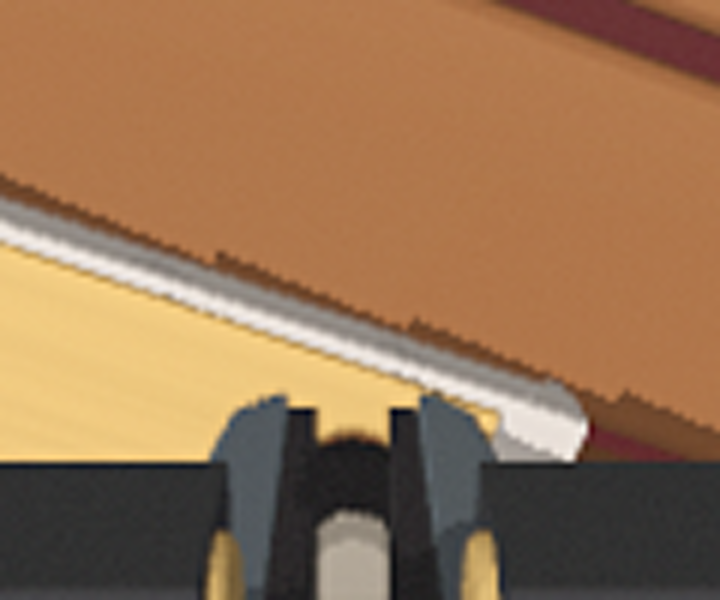

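View pics/c13b.png

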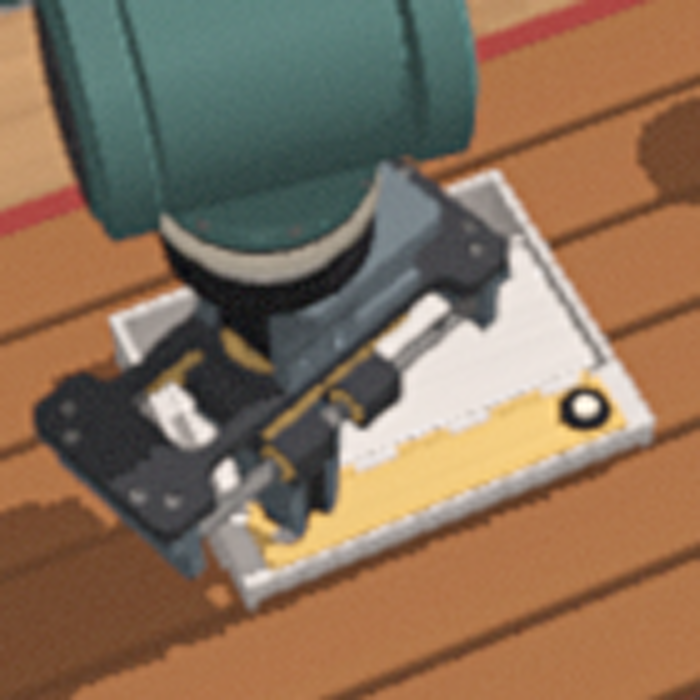

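Request:
drive_tool --plan "-0.0012 0 0.003 0 0 0;0 0 0 0 0 0;0 0 0 0 0 0;0 0 0 0 0 0"

```text
time_s: 11.0
tool_pos: [0.585, -0.0491, 0.1802]
eef_rot: [-3.093, -0.548, -0.0]
contact_force: [-0.7, 0.4, -0.1]
gripper_width: 0.007
```

Request:
drive_tool --plan "0 0 0 0 0 0;0 0 0 0 0 0"

```text
time_s: 11.25
tool_pos: [0.585, -0.0491, 0.1801]
eef_rot: [-3.093, -0.548, 0.0]
contact_force: [0.8, 0.2, -0.2]
gripper_width: 0.0067
```

Request:
drive_tool --plan "0.0003 0.0004 0.002 0 0 0;0 0 0.002 0 0 0;0 0 0.002 0 0 0;0 0 0 0 0 0;0 0 0 0 0 0"

```text
time_s: 11.88
tool_pos: [0.5854, -0.0494, 0.1741]
eef_rot: [-3.093, -0.548, -0.0]
contact_force: [0.3, 0.2, -0.4]
gripper_width: 0.0069
```

Request:
drive_tool --plan "0 0 0.002 0 0 0;0 0 0.002 0 0 0;0 0 0 0 0 0"

```text
time_s: 12.25
tool_pos: [0.5852, -0.0494, 0.1699]
eef_rot: [-3.093, -0.548, 0.001]
contact_force: [-0.8, 0.0, -1.5]
gripper_width: 0.0071
```

Request:
drive_tool --plan "0 0 0.002 0 0 0;0 0 0.002 0 0 0;0 0 0 0 0 0;0 0 0 0 0 0"

```text
time_s: 12.75
tool_pos: [0.5854, -0.0494, 0.1662]
eef_rot: [-3.093, -0.548, 0.0]
contact_force: [0.2, -0.4, -0.6]
gripper_width: 0.0072
```

Request:
drive_tool --plan "0 0 0.0015 0 0 0;0 0 0.0015 0 0 0;0 0 0.001 0 0 0;0 0 0 0 0 0;0 0 0 0 0 0"

```text
time_s: 13.38
tool_pos: [0.5854, -0.0494, 0.1621]
eef_rot: [-3.093, -0.548, -0.0]
contact_force: [-0.0, -0.3, -0.3]
gripper_width: 0.0069
```

Request:
drive_tool --plan "0 0 0.0005 0 0 0;0 0 0 0 0 0;0 0 0 0 0 0"

```text
time_s: 13.75
tool_pos: [0.5854, -0.0494, 0.1616]
eef_rot: [-3.093, -0.548, 0.0]
contact_force: [-0.6, -0.7, -0.7]
gripper_width: 0.0072
```

Request:
drive_tool --plan "0 0 0.0005 0 0 0;0 0 0.0003 0 0 0;0 0 0 0 0 0;0 0 0 0 0 0"

```text
time_s: 14.25
tool_pos: [0.5854, -0.0494, 0.1608]
eef_rot: [-3.093, -0.548, -0.0]
contact_force: [-0.5, -1.0, -0.8]
gripper_width: 0.0071
```

Request:
drive_tool --plan "0 0 0.0003 0 0 0;0 0 0 0 0 0;0 0 0 0 0 0"

```text
time_s: 14.62
tool_pos: [0.5854, -0.0494, 0.1606]
eef_rot: [3.093, 0.548, 0.0]
contact_force: [-0.9, -1.1, 2.0]
gripper_width: 0.0071
```

Request:
drive_tool --plan "0 0 0.0003 0 0 0;0 0 0 0 0 0;0 0 0 0 0 0"

```text
time_s: 15.0
tool_pos: [0.5855, -0.0494, 0.1604]
eef_rot: [3.093, 0.548, 0.0]
contact_force: [-1.9, -0.5, 5.4]
gripper_width: 0.0073
```

```bash
python3 - <<'E'
from h import *
o=readout.get_obs();print(o['time_s'],o['tool_pos'],o['eef_rot'],o['contact_force'],o['gripper_width'])
shot('wrist','w10'); crop('w10',260,150,380,250,6,'c14')
shot('scene','s10'); crop('s10',260,130,360,230,7,'c14b')
E
```

```text
15.0 [ 0.58547411 -0.04941683  0.16040915] [3.09336179e+00 5.48204670e-01 3.48662352e-04] [-1.87778653 -0.45179051  5.38469484] 0.007281296042454294
```

View pics/c14.png

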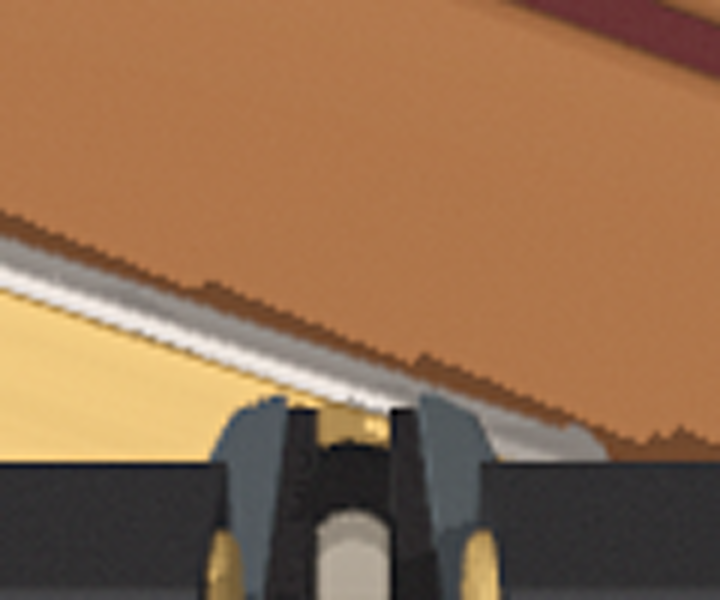

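View pics/c14b.png

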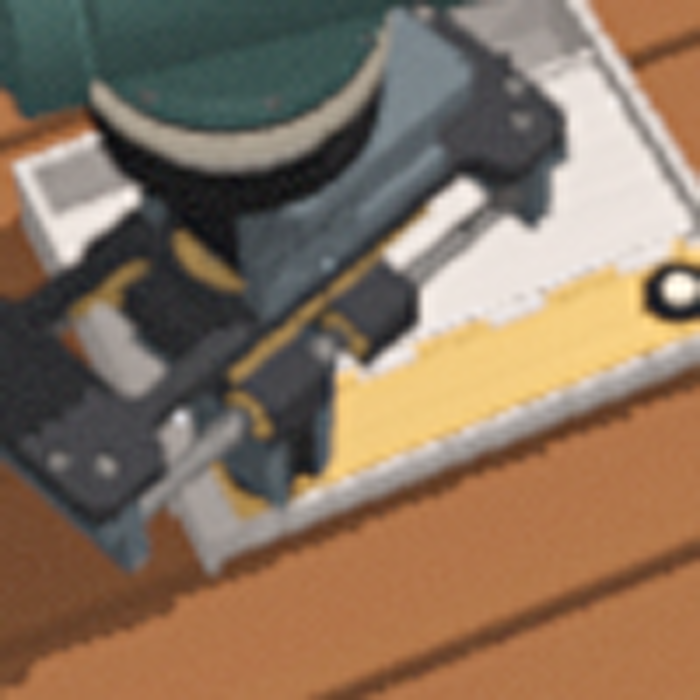

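The force built up just as the flange was predicted to seat (TCP z 0.1605). I release the pin, rise and check before pressing.

Request:
drive_tool --plan "0 0 0 0 0 0;0 0 0 0 0 0;0 0 0 0 0 0;0 0 -0.03 0 0 0;0 0 -0.04 0 0 0;0 0 -0.03 0 0 0;0 0 0 0 0 0;0 0 0 0 0 0" --fingers 0.6

```text
time_s: 16.1
tool_pos: [0.5849, -0.0494, 0.2594]
eef_rot: [-3.093, -0.548, 0.001]
contact_force: [0.0, 0.4, -0.2]
gripper_width: 0.0366
```

```bash
python3 - <<'E'
from h import *
o=readout.get_obs();print(o['time_s'],o['tool_pos'],o['eef_rot'],o['contact_force'],o['gripper_width'])
shot('wrist','w11'); crop('w11',270,140,370,240,6,'c15')
shot('scene','s11'); crop('s11',260,130,360,230,7,'c15b')
E
```

```text
16.1 [ 0.58491021 -0.04935673  0.25942923] [-3.09314156e+00 -5.48158397e-01  1.36681421e-03] [ 0.04572675  0.38169892 -0.20502972] 0.03657592005297706
```

View pics/c15.png

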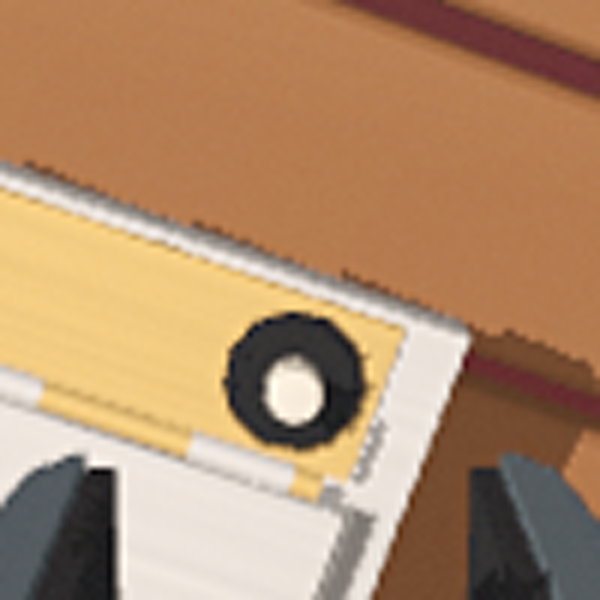

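View pics/c15b.png

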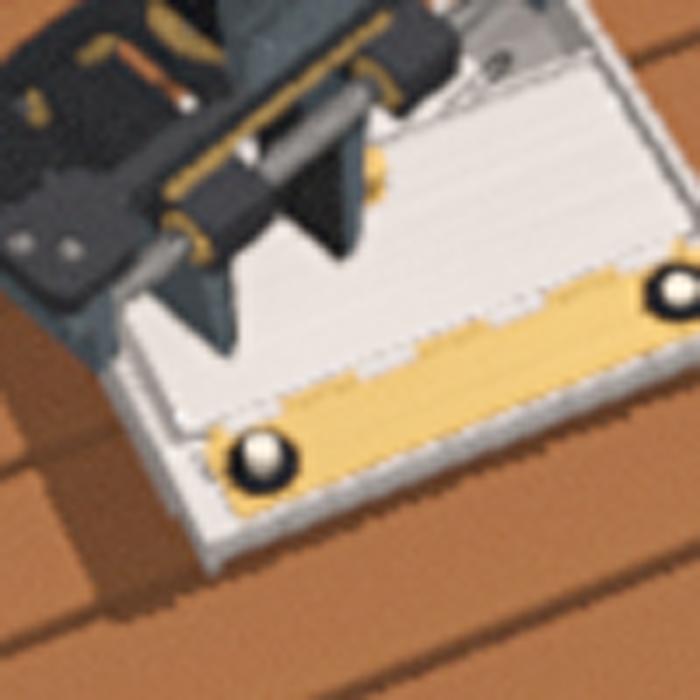

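The rivet is seated: flange centre at crop (295,381) on the leaf, pin top at (294,390), proud. I check the heights by depth.

```bash
python3 - <<'E'
from h import *
np.set_printoptions(precision=4,suppress=True)
s=load('w11'); a=lambda u,v:(270+(u+.5)/6-.5,140+(v+.5)/6-.5)
for n,u,v in [('pin',294,390),('pin',297,393),('flL',238,380),('flT',300,325),('flR',352,375),('flB',285,438),('leaf',180,330),('leaf',120,330)]: print(n,pt(s,*a(u,v)))
print(pt(s,*a(294,390),.1475),pt(s,*a(295,381),.1395))
s=load('s11'); b=lambda u,v:(260+(u+.5)/7-.5,130+(v+.5)/7-.5)
for n,u,v in [('pin',262,450),('flB',255,488),('flR',290,475),('set',680,290),('setfl',680,312)]: print(n,pt(s,*b(u,v)))
E
```

```text
pin [ 0.5856 -0.0504  0.1467]
pin [ 0.5853 -0.051   0.1469]
flL [ 0.5821 -0.0419  0.1387]
flT [ 0.5943 -0.0483  0.1393]
flR [ 0.5895 -0.0591  0.1399]
flB [ 0.5757 -0.0525  0.1395]
leaf [ 0.586  -0.0303  0.1354]
leaf [ 0.5829 -0.021   0.1366]
[ 0.5857 -0.0504  0.1475] [ 0.5853 -0.0507  0.1395]
pin [ 0.5875 -0.051   0.1468]
flB [ 0.5935 -0.0563  0.1377]
flR [ 0.5938 -0.0451  0.1378]
set [0.5849 0.089  0.1389]
setfl [0.5927 0.085  0.14  ]
```

Request:
drive_tool --plan "0.0003 0 0.035 0 0 0;0 0 0.035 0 0 0;0 0 0.015 0 0 0;0 0 0.005 0 0 0;0 0 0 0 0 0;0 0 0 0 0 0" --fingers 1 --newtons 15

```text
time_s: 16.95
tool_pos: [0.5863, -0.0494, 0.1713]
eef_rot: [3.093, 0.548, 0.002]
contact_force: [-0.5, 0.1, 0.9]
gripper_width: 0.0006
```

The flange lies flat at 0.1395 and the pin top is at about 0.147. The fingers are shut and I start pressing gently.

Request:
drive_tool --plan "-0.0005 0 0.001 0 0 0;0 0 0.001 0 0 0;0 0 0.001 0 0 0;0 0 0 0 0 0;0 0 0 0 0 0"

```text
time_s: 17.58
tool_pos: [0.5852, -0.0495, 0.1672]
eef_rot: [3.093, 0.548, 0.0]
contact_force: [-0.3, 0.1, -0.6]
gripper_width: 0.0003
```

Request:
drive_tool --plan "0 0 0.0005 0 0 0;0 0 0.0005 0 0 0;0 0 0 0 0 0;0 0 0 0 0 0"

```text
time_s: 18.08
tool_pos: [0.5853, -0.0495, 0.1665]
eef_rot: [3.093, 0.548, 0.0]
contact_force: [-0.3, 0.7, 4.6]
gripper_width: 0.0003
```

Request:
drive_tool --plan "0 0 0.0004 0 0 0;0 0 0.0003 0 0 0;0 0 0 0 0 0"

```text
time_s: 18.45
tool_pos: [0.5857, -0.0495, 0.1662]
eef_rot: [3.093, 0.548, 0.002]
contact_force: [-1.1, 0.7, 9.5]
gripper_width: 0.0008
```

Request:
drive_tool --plan "0 0 0.0003 0 0 0;0 0 0.0003 0 0 0;0 0 0 0 0 0"

```text
time_s: 18.82
tool_pos: [0.586, -0.0495, 0.1659]
eef_rot: [3.093, 0.548, 0.003]
contact_force: [-1.6, 0.3, 12.9]
gripper_width: 0.0004
```

Request:
drive_tool --plan "0 0 0.0003 0 0 0;0 0 0.0003 0 0 0;0 0 0.0003 0 0 0;0 0 0.0003 0 0 0"

```text
time_s: 19.32
tool_pos: [0.586, -0.0495, 0.1647]
eef_rot: [3.093, 0.548, 0.002]
contact_force: [-1.4, -0.3, 12.5]
gripper_width: 0.0001
```

Now sliding at a steady 12.5 N or so. I carry on at the same slow rate and stop short of home.

Request:
drive_tool --plan "0 0 0.0003 0 0 0;0 0 0.0003 0 0 0;0 0 0.0003 0 0 0;0 0 0.0003 0 0 0;0 0 0.0003 0 0 0;0 0 0.0003 0 0 0;0 0 0.0003 0 0 0;0 0 0.0003 0 0 0;0 0 0.0003 0 0 0;0 0 0.0003 0 0 0"

```text
time_s: 20.58
tool_pos: [0.586, -0.0495, 0.1617]
eef_rot: [3.093, 0.548, 0.003]
contact_force: [-2.0, 0.4, 12.9]
gripper_width: 0.0001
```

Request:
drive_tool --plan "0 0 0.0003 0 0 0;0 0 0.0003 0 0 0;0 0 0.0003 0 0 0;0 0 0.0003 0 0 0"

```text
time_s: 21.08
tool_pos: [0.586, -0.0495, 0.1605]
eef_rot: [3.093, 0.548, 0.003]
contact_force: [-2.7, 0.6, 13.2]
gripper_width: 0.0005
```

Request:
drive_tool --plan "0 0 0.0003 0 0 0;0 0 0.0003 0 0 0;0 0 0.0003 0 0 0;0 0 0.0003 0 0 0;0 0 0.0002 0 0 0"

```text
time_s: 21.7
tool_pos: [0.586, -0.0495, 0.1591]
eef_rot: [3.093, 0.548, 0.003]
contact_force: [-1.1, 1.3, 13.3]
gripper_width: 0.0003
```

Request:
drive_tool --plan "0 0 0.0002 0 0 0;0 0 0.0002 0 0 0"

```text
time_s: 21.95
tool_pos: [0.586, -0.0495, 0.1587]
eef_rot: [3.093, 0.548, 0.003]
contact_force: [-1.8, 0.4, 13.5]
gripper_width: 0.0001
```

Request:
drive_tool --plan "0 0 0.0002 0 0 0;0 0 0.0001 0 0 0"

```text
time_s: 22.2
tool_pos: [0.586, -0.0495, 0.1584]
eef_rot: [3.093, 0.548, 0.002]
contact_force: [-2.2, 0.4, 14.2]
gripper_width: 0.0006
```

Request:
drive_tool --plan "0 0 0.0002 0 0 0;0 0 0 0 0 0"

```text
time_s: 22.45
tool_pos: [0.586, -0.0495, 0.1584]
eef_rot: [3.093, 0.548, 0.003]
contact_force: [-3.3, 1.3, 15.1]
gripper_width: 0.0007
```

Request:
drive_tool --plan "0 0 0.0001 0 0 0;0 0 0 0 0 0"

```text
time_s: 22.7
tool_pos: [0.5861, -0.0495, 0.1584]
eef_rot: [3.093, 0.548, 0.003]
contact_force: [-2.7, 0.9, 15.9]
gripper_width: 0.0004
```

The pin has stopped at home: z holds at 0.1584 while the force rises to 15.9 N. I retract straight up and check.

Request:
drive_tool --plan "0 0 -0.002 0 0 0;0 0 -0.01 0 0 0;0 0 -0.04 0 0 0;0 0 -0.05 0 0 0;0 0 0 0 0 0;0 0 0 0 0 0"

```text
time_s: 23.45
tool_pos: [0.5848, -0.0495, 0.2589]
eef_rot: [-3.093, -0.548, 0.0]
contact_force: [-0.3, 0.0, -0.4]
gripper_width: 0.0007
```

```bash
python3 - <<'E'
from h import *
np.set_printoptions(precision=4,suppress=True)
o=readout.get_obs();print(o['time_s'],o['tool_pos'],o['eef_rot'],o['contact_force'],o['gripper_width'])
shot('wrist','w12'); crop('w12',270,140,370,240,6,'c16')
shot('scene','s12'); crop('s12',240,110,380,220,5,'c16b')
E
```

```text
23.45 [ 0.5848 -0.0495  0.2589] [-3.0934 -0.5482  0.0003] [-0.3429  0.0211 -0.3841] 0.0007166523427793382
```

View pics/c16.png

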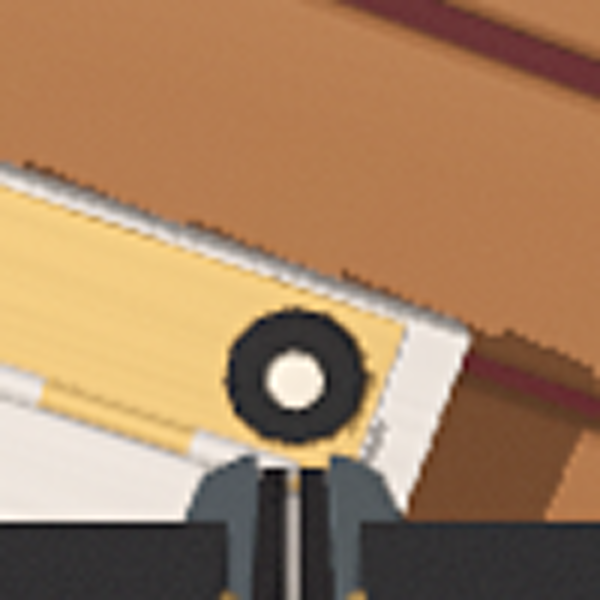

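View pics/c16b.png

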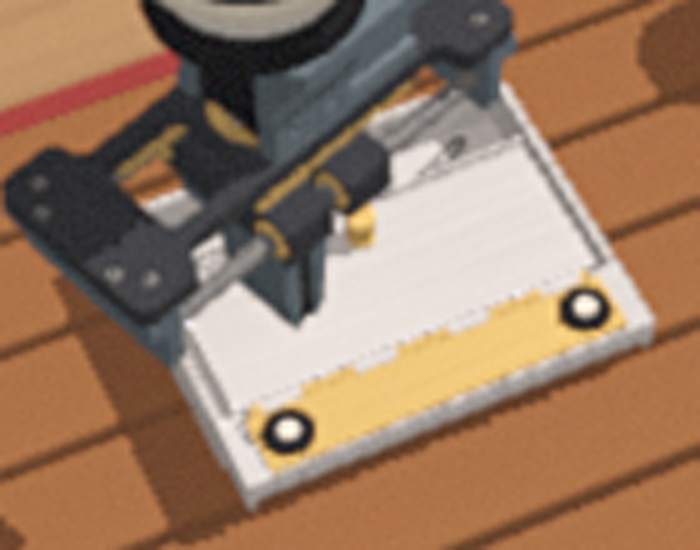

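The pin is now flush, centred in the flange at crop (295,379), and looks like the set rivet. I compare heights and the positions of the bystanders before handing in.

```bash
python3 - <<'E'
from h import *
np.set_printoptions(precision=4,suppress=True)
s=load('w12'); a=lambda u,v:(270+(u+.5)/6-.5,140+(v+.5)/6-.5)
for n,u,v in [('pin',294,380),('flL',245,378),('flT',295,325),('flR',345,378),('flB',300,428),('leaf',120,330)]: print(n,pt(s,*a(u,v)))
g=load('scene0');h=load('s12')
b=lambda u,v:(240+(u+.5)/5-.5,110+(v+.5)/5-.5)
print('scene pin',pt(h,*b(287,428)),'set',pt(h,*b(586,306)),'flap',pt(h,*b(450,260)),pt(h,*b(250,350)))
df=np.abs(g['im'].astype(int)-h['im']).max(2)
for n,(u0,v0,u1,v1) in dict(mirror=(158,245,245,322),comb=(316,222,407,275),cup=(436,163,474,208),bangles=(380,92,415,128)).items(): print(n,(df[v0:v1,u0:u1]>40).mean())
E
```

```text
pin [ 0.5854 -0.0506  0.1392]
flL [ 0.5829 -0.043   0.1389]
flT [ 0.5941 -0.0475  0.1394]
flR [ 0.5883 -0.0584  0.138 ]
flB [ 0.5783 -0.0542  0.1397]
leaf [ 0.5827 -0.0211  0.1356]
scene pin [ 0.5843 -0.0501  0.1359] set [0.5839 0.0898 0.1378] flap [0.5368 0.0479 0.1363] [ 0.5437 -0.0493  0.1382]
mirror 0.03373637856396477
comb 0.0
cup 0.0
bangles 0.0
```

```bash
python3 - <<'E'
from h import *
g=load('scene0');h=load('s12')
A=np.hstack([x['im'][235:330,150:250,::-1] for x in (g,h)])
cv2.imwrite('pics/mir.png',cv2.resize(A,None,fx=4,fy=4))
d=(np.abs(g['d']-h['d'])[245:322,158:245]); print((d>.01).mean())
E
```

```text
0.00761307657859382
```

View pics/mir.png

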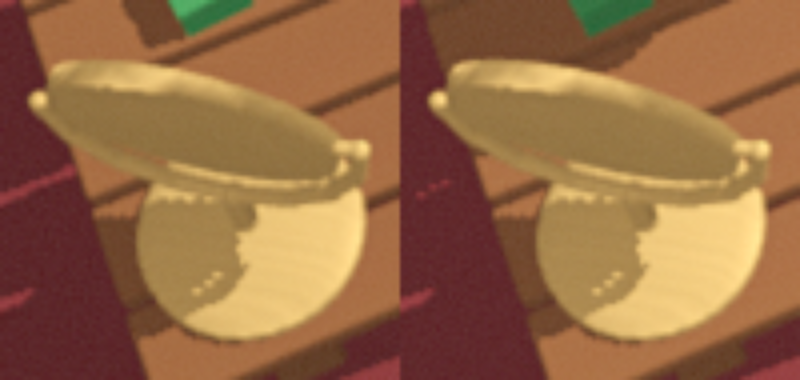

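The mirror has not moved; the difference is only the arm's shadow. I hand the job in.

```bash
python3 - <<'E'
from h import *
print(order.sign_off(), readout.get_obs()['time_s'])
E
```

```text
the job is handed in; nothing more can be done
the job is handed in; nothing more can be done
```

The tray flap is square again, the loose rivet is seated through both holes, and its pin is pushed flush. I handed the job in at about 23.5 s, with nothing touching the tray.

- **Squaring the flap:** I swung the leaf by the flap knob. After a 1.6 mm correction the two holes looked concentric in the wrist picture, with the leaf at 0.0094 rad against about 0.009 rad for the tray. It stayed there after release.
- **Seating the rivet:** I lifted the rivet from the caddy by its pin and lowered it with almost no side force. It seated at the predicted height with about 5 N. A check before pressing showed the flange flat at about 0.1395 m and the pin still up at about 0.147 m.
- **Pushing the pin:** I pressed with the fingers shut. The pin slid at about 13 N and stopped after 7.5 mm; the highest reading was 15.9 N, below the 20 N limit.
- **Last checks:** The pin sits level with the flange and looks like the other set rivet, and the flap is closed. The comb, cup and bangles are unchanged. The mirror's picture differed only by the arm's shadow.

**Readings that disagreed:** The top and wrist cameras differed by 1–2 mm on where the rivet stood, so I used wrist-only relative measurements for the insertion. In the last check, the scene camera's depth at the new pin read about 3 mm lower than the wrist camera's. I took that as depth noise at that distance, because the wrist depth, the force and the pin travel all agreed.

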